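# Close the lid over the well plate

### The job

Cover the well plate on the stall table: take the lid of the case that holds it, swing it up past upright and lower it gently, without letting it drop, until it lies fully shut on the case, then let go. Leave the other case, with the vials in it, open.

Things in the scene. Friction and masses are not known exactly. Their poses are not given: they have to be found in the camera images.
- plate_lid (a joint): Angle of the white lid (panel 150 x 100 x 6 mm, about 0.2 kg) of the grey case that holds the flat white well plate (128 x 86 mm, 4 x 6 round wells). 0 = shut, level on the rim; 1.57 = upright; 2.62 (150 degrees) = open, leaning back on its stop, as at the start. The hinge is free, no spring, hardly any friction: unless held, the lid falls open or shut from either side of upright.
- plate_lid_bar (a point): Middle of that lid's grip bar: round steel, 10 mm thick, parallel to the hinge, 86 mm free length between its two arms. Its axis is 145 mm from the hinge line, in the lid's mid-plane, with a 40 mm gap to the lid's free edge. About 120 mm above the table open, 48 mm shut. It can turn between fingers that pinch it from above, so they may point down throughout. x axis: along the bar.
- plate_lid_hinge (a point): Middle of that lid's hinge line, 48 mm above the table, on top of one long wall of the case (open-topped, 150 mm along the hinge, 100 mm across, 45 mm high, fixed). x axis along the hinge; -y level across the case towards where the bar lies when shut; +y to the side where the lid lies open; z up.
- vial_lid (a joint): Angle of the lid of the other case, identical but holding four small vials lying down; same meaning. It starts open (2.62) and is to stay open.

How it is judged:
By the outcome, as a careful person would: the job done as asked, in the order asked, and still so for the second after the job is handed in, with the robot touching nothing.
It also fails if it takes over 40 s, if anything falls off the work surface, if the arm or the gripper's body presses on something with over 40 N, if the wrist force passes 120 N, or if a joint passes its speed limit or range.

### The arm

A 6-joint arm with a two-finger parallel gripper is mounted at the origin on the work surface. World frame = base frame: x ahead of the robot, y to its left, z up, the work surface at z = 0. Lengths are in m, angles in rad, forces in N, time in s.
With the tool pointing down it reaches from about 0.375 to 0.975 m from the base axis. Payload 3.8 kg.
Tool frame: the origin (TCP) lies midway between the tips of the shut fingers; the grasp point (between the pads) lies 19 mm behind it; z points along the fingers, y is the line along which they close (so a half turn about z gives the same grasp; the last joint's range is limited). The gripper opens to 85 mm and grips with 20 to 120 N. Pads are 22 mm wide; open, the fingers measure 114 mm over their backs; the gripper's body (76 mm by 85 mm) begins 54 mm behind the grasp point. The pads swing forward as they close: fully open they stand 13 mm farther back than shut.
Start: joints at [1.135, 0.264, 1.604, -0, 1.274, -0.037], TCP at [0.262, 0.622, 0.231] pointing down, gripper open.
Joint ranges: [-2.63, 2.63], [-0.94, 2.18], [0.31, 2.57], [-1.31, 4.45], [0, 2.66], [-2.55, 2.55]. Speed limits (rad/s): [2.57, 2.57, 3.14, 3.14, 3.14, 3.14].

### API

Orientations are given as a rotation vector (axis times angle).
In Python, from workcell import status, read_camera, workorder, masks_of gives the robot as it stands.
- The arm moves only by the tool drive_tool, never from a script. Its argument "rows" is a list of rows, each a list of 7 numbers: the turn, a rotation vector about the tool's x, y, z in degrees, then the shift along the tool's x, y, z in m, then the opening, from 0 (shut) to 1 (fully open). In form: [[ax, ay, az, tx, ty, tz, claw], ...]. A call has 1 to 8 rows; each row shifts and turns the commanded pose from where the row before left it, along the tool's axes as they then stand; what a row does not reach is not made up. A row lasts 1/12 s, in which the tool goes at most 41.7 mm and 7.16 degrees, less where a joint would pass 70% of its speed; a pose out of reach is approached as far as the arm can. A call is refused whole if a number of a shift passes 0.0417 or a number of a turn 7.16, either way. A call with a gripper value outside its range is refused whole. The fingers move at their own pace and stop on an object; "force" is the grip in N (left out, the last holds). Time passes only in rows, so rows that do not move let the fingers close. It gives the time, the measured TCP pose, the force, the opening and the grip force at its end, in the units of the state.
- status.read_state(): the state, without advancing time (a new reading comes with each control period).
- read_camera(name): name is "scene" or "top" or "wrist"; returns a dict with "color" (420x560x3 uint8, red, green, blue), "intrinsics" (3x3 intrinsics, pixels), "D" ([k1, k2, p1, p2, k3] as OpenCV has them; the pictures are not rectified), "world_from_camera" (4x4, takes a point from camera to world coordinates); the wrist camera has in their place "mount" (4x4, takes a point from camera to tool coordinates, whose origin is the TCP and whose axes are the flange's). Camera axes: x right, y up, looking along -z (the intrinsics and any distortion apply to the point x, -y, -z); pixel columns grow to the right and rows downward; lengths in m; the calibration is good to about 2 mm. A picture is of the moment at which its call begins: read the wrist's pose just before it. There is no depth.
- workorder.finish_job(): hands the job in; it is judged then, once.
Trained networks look in a picture, given as the dict that the camera call returned (one of the last four; its "shot" number tells which), for a name from the list of things; names that differ only in an ending like _2 or _b are one class to them, and where a whole thing is asked for, a point or a joint stands for the part that bears it (a point fixed in the world has none). Each returns a list of dicts, best first, with "score" (0 to 1); they miss things now and then, are a little off and sometimes report something else, mostly with a low value. They report only what shows in the picture. A call takes as long as a camera call.
- masks_of(picture, name): "mask" (420x560 bool, what is visible of it) and "bbox" ([left, top, right, bottom] in pixels, round what is visible of it).
The state is a dict: "time": time; "q": joint angles; "joint_vel": joint speeds; "joint_torque": joint torques, N m; "tool_pos": TCP position; "tcp_rot": TCP orientation; "wrist_force": force on the tool from outside, world axes, zero at the start; "torque": the same for the moment, N m; "width": opening from 0.0 (shut) to 1.0 (fully open); "grip_force": force on a finger pad.
Only numpy, scipy, OpenCV 4.12 (cv2) and the standard library are available. Lean on these libraries where they do the work, as an engineer would, in place of code of your own. Each camera call takes 0.05 s, during which the arm holds its last target. There are 200 camera calls.

## Working session

There is one attempt and no reset: what is moved stays moved. The work goes in short steps, Python scripts to look and compute and a tool call to move; the robot and the scene stay as the last step left them, time stands still between calls to the robot, and variables do not carry over. Pictures are saved under pics/ and viewed, at most 10 in all, crops included, and the job is handed in when it is done.

Besides the shell and the picture viewer there is one more tool, called after "Call:" by a JSON object that holds its "op" and its "data", one argument or row to a line. drive_tool: Moves the arm, as the interface text tells. Its arguments: {"type":"object","properties":{"rows":{"type":"array"},"force":{"type":"number"}},"required":["rows"]}

```bash
mkdir -p pics; ls; cat > h.py <<'E'
import numpy as np,cv2,pickle
from workcell import status, read_camera, workorder, masks_of
def snap(n):
    s=status.read_state(); p=read_camera(n)
    if 'mount' in p:
        T=np.eye(4);T[:3,:3]=cv2.Rodrigues(np.array(s['tcp_rot'],float))[0];T[:3,3]=s['tool_pos'];p['W']=T@np.array(p['mount'])
    else: p['W']=np.array(p['world_from_camera'])
    return p
def ray(p,uv):
    n=cv2.undistortPoints(np.array(uv,float).reshape(-1,1,2),np.array(p['intrinsics'],float),np.array(p['D'],float)).reshape(-1,2)
    d=np.c_[n[:,0],-n[:,1],-np.ones(len(n))]@p['W'][:3,:3].T
    return p['W'][:3,3],d
def atz(p,uv,z):
    o,d=ray(p,uv); return o+d*((z-o[2])/d[:,2])[:,None]
def proj(p,X):
    c=(np.atleast_2d(X)-p['W'][:3,3])@p['W'][:3,:3]; c=c*[1,-1,-1]
    return cv2.projectPoints(c,np.zeros(3),np.zeros(3),np.array(p['intrinsics'],float),np.array(p['D'],float))[0].reshape(-1,2)
def save(p,f): cv2.imwrite(f,p['color'][:,:,::-1])
E
python3 - <<'E'
from h import *
ims=[]
for n in ['scene','top']:
    p=snap(n); ims.append(p['color'])
    save(p,f'pics/{n}0.png')
    pickle.dump(p,open(n+'0.pkl','wb'))
    print(n,p['W'].round(3).tolist())
    for t in ['plate_lid','plate_lid_bar','vial_lid']:
        for m in masks_of(p,t)[:3]: print(t,round(m['score'],2),m['bbox'],m['mask'].sum())
print(status.read_state())
E
```

```text
pics
scene [[0.088, -0.557, 0.826, 1.314], [0.996, 0.039, -0.08, -0.154], [0.013, 0.829, 0.558, 0.615], [0.0, 0.0, 0.0, 1.0]]
plate_lid 0.79 [395.8, 184.6, 463.2, 232.4] 1797
plate_lid_bar 0.97 [395.9, 186.2, 463.2, 233.3] 1790
vial_lid 0.58 [216.8, 181.5, 270.8, 241.4] 1685
top [[-0.02, 0.998, -0.055, 0.472], [-1.0, -0.022, -0.019, -0.079], [-0.02, 0.055, 0.998, 1.299], [0.0, 0.0, 0.0, 1.0]]
plate_lid 0.74 [90.0, 180.6, 161.5, 248.6] 2914
plate_lid_bar 0.89 [86.9, 179.8, 160.5, 246.6] 2964
vial_lid 0.68 [295.1, 179.9, 355.0, 250.7] 2706
{'time': 0.4, 'q': array([ 1.13510356e+00,  2.64022578e-01,  1.60414358e+00,  1.35805268e-05,
        1.27371035e+00, -3.68746389e-02]), 'joint_vel': array([-0.00160248, -0.00111063, -0.00144153, -0.0001904 , -0.00250472,
       -0.00164034]), 'joint_torque': array([ 7.72279855e-04, -5.14247632e+01, -3.67015028e+01,  3.83441682e-05,
        4.97694578e-03, -1.18032500e-05]), 'tool_pos': array([0.26206827, 0.62195696, 0.23111938]), 'tcp_rot': array([-6.22308986e-01, -3.07925948e+00,  4.28697022e-04]), 'wrist_force': array([ 0.1618225 ,  0.69020797, -0.40092567]), 'torque': array([-0.03901258, -0.03260412, -0.00981924]), 'grip_force': 0.0, 'width': 1.0020148401403384}
```

View pics/scene0.png

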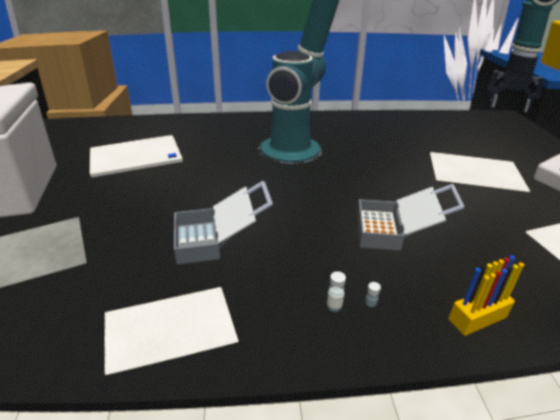

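View pics/top0.png

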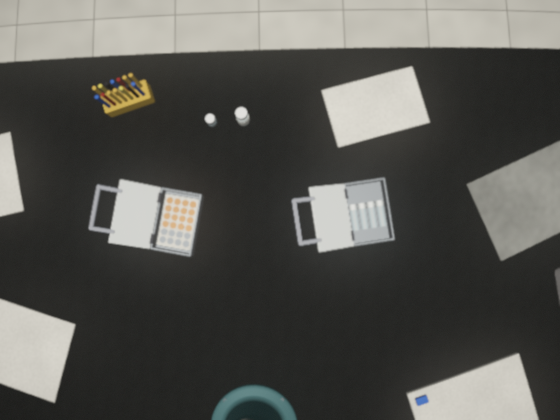

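The plate case, with orange-white wells, is at top-view (178,220), with its bar at about (94,208). In the scene view the bar is at about (455,195). The vial case is the other one and stays open. I'll zoom in for corner picks.

```bash
python3 - <<'E'
from h import *
a=pickle.load(open('top0.pkl','rb'))['color'][165:265,75:215]; b=pickle.load(open('scene0.pkl','rb'))['color'][170:260,345:475]
r=lambda i:cv2.resize(i,(780,int(780*i.shape[0]/i.shape[1])),interpolation=cv2.INTER_CUBIC)[:,:,::-1]
cv2.imwrite('pics/ct.png',r(a));cv2.imwrite('pics/cs.png',r(b));print(780/140,6)
E
```

```text
5.571428571428571 6
```

View pics/ct.png

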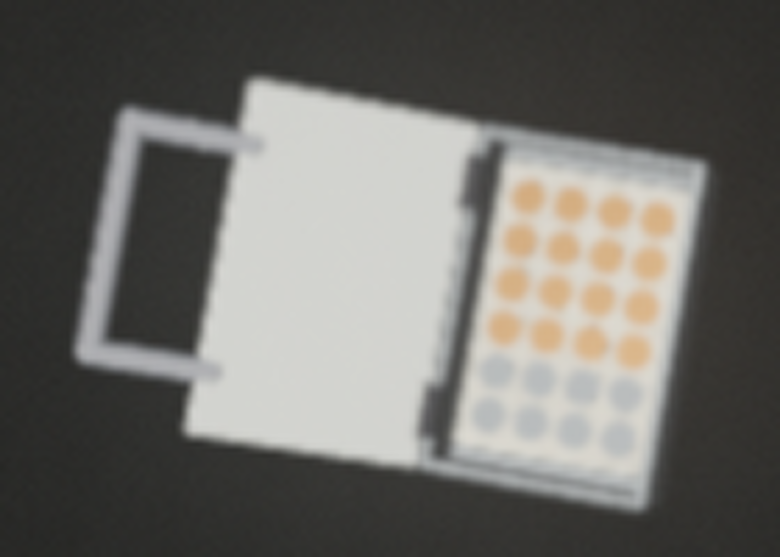

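View pics/cs.png

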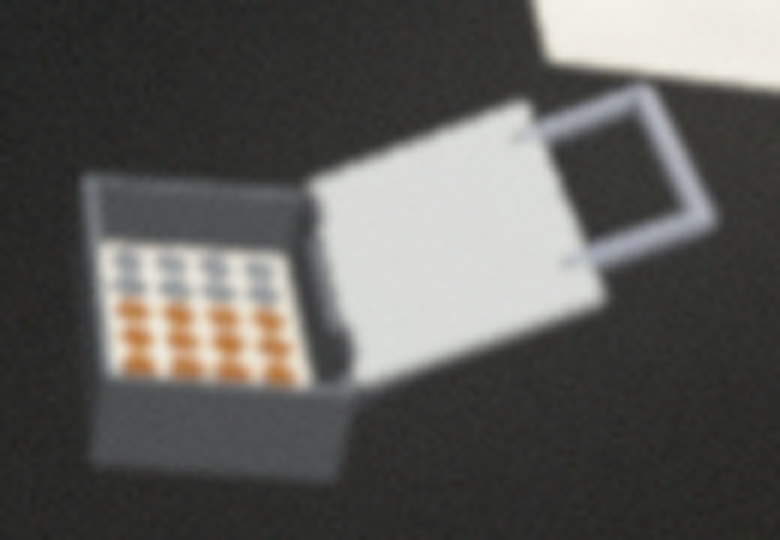

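```bash
cat > fit.py <<'E'
from h import *
from scipy.optimize import least_squares
t=pickle.load(open('top0.pkl','rb'));s=pickle.load(open('scene0.pkl','rb'))
k=780/140
ut=np.array([[130,123],[90,350],[252,80],[187,433],[707,163],[645,508]])/k+[75,165]-.5
us=np.array([[706,220],[648,93],[602,302],[527,103],[100,385],[87,180]])/6+[345,170]-.5
for i in range(6):
    (o1,d1),(o2,d2)=[ray(p,u[i]) for p,u in((t,ut),(s,us))]
    A=np.c_[d1[0],-d2[0]];x=np.linalg.lstsq(A,o2-o1,rcond=None)[0]
    a=o1+d1[0]*x[0];b=o2+d2[0]*x[1];print(((a+b)/2).round(4),(np.linalg.norm(a-b)*1e3).round(1))
def pts(v):
    x,y,z,yaw,th=v; X=np.array([np.cos(yaw),np.sin(yaw),0]);Y=np.array([-X[1],X[0],0]);Z=np.array([0,0,1.])
    r=-np.cos(th)*Y+np.sin(th)*Z; n=-(np.sin(th)*Y+np.cos(th)*Z)
    H=np.array([x,y,z]); P=[]
    for q,h in((145,.048),):P+=[H+.145*r+h*X,H+.145*r-h*X]
    P+=[H+.105*r+.075*X+.003*n,H+.105*r-.075*X+.003*n]
    P+=[H-.1*Y+.075*X-.003*Z,H-.1*Y-.075*X-.003*Z]
    return np.array(P)
f=lambda v:np.r_[proj(t,pts(v))-ut,proj(s,pts(v))-us].ravel()
r=least_squares(f,[.5,.25,.048,0.2,2.62],loss='soft_l1')
print(r.x.round(4),r.fun.reshape(-1,2).round(1).tolist()); v=r.x
P=pts(v);print('bar',P[:2].mean(0).round(4),P[:2].round(4).tolist())
E
python3 fit.py
```

```text
[0.5889 0.3416 0.1186] 0.3
[0.4959 0.3589 0.121 ] 1.6
[0.6077 0.2962 0.095 ] 1.9
[0.4607 0.3254 0.0966] 0.0
[0.5728 0.1121 0.0392] 2.7
[0.4248 0.1422 0.0416] 0.4
[ 0.5178  0.2256  0.0428 -0.1954  2.6019] [[1.6, -0.1], [1.0, 0.3], [-0.9, -0.4], [-1.1, -0.3], [0.1, 0.4], [0.1, -0.1], [-1.3, 0.5], [-1.5, 1.1], [1.7, -1.4], [0.9, -0.8], [0.9, -0.5], [-0.2, 0.6]]
bar [0.542  0.3477 0.1173] [[0.5891, 0.3383, 0.1173], [0.4949, 0.357, 0.1173]]
```

Call:
{"op": "drive_tool", "data": {
  "rows": [
    [0,0,-5.8,0,0,0,1],
    [0,0,-5.8,0,0,0,1],
    [0,0,0,-0.0273,-0.0178,0,0.4],
    [0,0,0,-0.0273,-0.0178,0,0.4],
    [0,0,0,-0.0273,-0.0178,0,0.4],
    [0,0,0,-0.0273,-0.0178,0,0.4],
    [0,0,0,-0.0273,-0.0178,0,0.4],
    [0,0,0,-0.0273,-0.0178,0,0.4]
  ],
  "force": 30
}}

```text
time: 1.07
tool_pos: [0.4028, 0.4842, 0.2314]
tcp_rot: [0.307, 3.126, 0.0]
wrist_force: [-0.0, 0.3, 0.3]
width: 0.4
grip_force: 0.0
```

Call:
{"op": "drive_tool", "data": {
  "rows": [
    [0,0,0,-0.0273,-0.0178,0,0.4],
    [0,0,0,-0.0273,-0.0178,0,0.4],
    [0,0,0,-0.0273,-0.0178,0,0.4],
    [0,0,0,-0.0273,-0.0178,0,0.4],
    [0,0,0,-0.0273,-0.0178,0,0.4],
    [0,0,0,-0.0273,-0.0178,0,0.4],
    [0,0,0,0,0,0,0.4],
    [0,0,0,0,0,0,0.4]
  ]
}}

```text
time: 1.73
tool_pos: [0.543, 0.3472, 0.2313]
tcp_rot: [-0.313, -3.126, -0.0]
wrist_force: [0.5, 1.2, -0.9]
width: 0.4
grip_force: 0.0
```

```bash
python3 - <<'E'
from h import *
s=status.read_state();print(s['tool_pos'],s['tcp_rot'],s['width'],s['joint_vel'].round(3),s['time'])
p=snap('wrist');pickle.dump(p,open('w1.pkl','wb'))
im=p['color'].copy()
X=np.array([.981,-.194,0]);B=np.array([.5422,.349,.1195])
q=proj(p,[B-.043*X,B+.043*X]);print(q,p['W'].round(3).tolist())
R=cv2.Rodrigues(s['tcp_rot'])[0]; print(R.round(3))
cv2.line(im,*[tuple(int(v) for v in a) for a in q],(255,0,0),1)
cv2.imwrite('pics/w1.png',im[:,:,::-1])
E
```

```text
[0.54296508 0.34717235 0.23126124] [-3.13141517e-01 -3.12588935e+00 -1.25989162e-04] 0.4004184544930218 [ 0.043 -0.005  0.01   0.017  0.005  0.007] 1.7333
[[276.41282992 138.54371711]
 [277.06114324 248.72006851]] [[0.2, -0.942, -0.269, 0.475], [0.98, 0.193, 0.054, 0.362], [0.001, -0.274, 0.962, 0.374], [0.0, 0.0, 0.0, 1.0]]
[[-0.98   0.198 -0.   ]
 [ 0.198  0.98   0.   ]
 [ 0.     0.    -1.   ]]
```

View pics/w1.png

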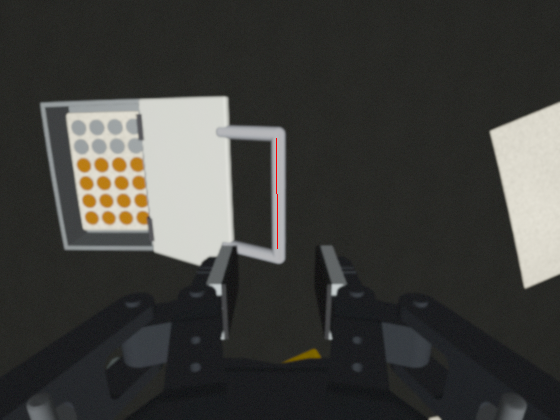

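The wrist view shows the plate case at (100,175). Its bar centre is at column 280, rows 138–251, about 2 mm farther out than predicted at column 277. I'll shift by that and descend.

Call:
{"op": "drive_tool", "data": {
  "rows": [
    [0,0,0,0,0.0033,0.01,0.4],
    [0,0,0,0,0,0.02,0.4],
    [0,0,0,0,0,0.02,0.4],
    [0,0,0,0,0,0.02,0.4],
    [0,0,0,0,0,0.02,0.4],
    [0,0,0,0,0,0.02,0.4],
    [0,0,0,0,0,0.015,0.4],
    [0,0,0,0,0,0.005,0.4]
  ]
}}

```text
time: 2.45
tool_pos: [0.539, 0.352, 0.0972]
tcp_rot: [-0.304, -3.122, 0.005]
wrist_force: [-1.2, 0.0, -0.9]
width: 0.399
grip_force: 0.0
```

```bash
python3 - <<'E'
from h import *
s=status.read_state();print(s['tool_pos'],s['wrist_force'],s['width'])
save(snap('wrist'),'pics/w2.png')
E
```

```text
[0.5389644  0.35204619 0.09717803] [-1.1684634   0.00384584 -0.86375446] 0.3987139450957863
```

View pics/w2.png

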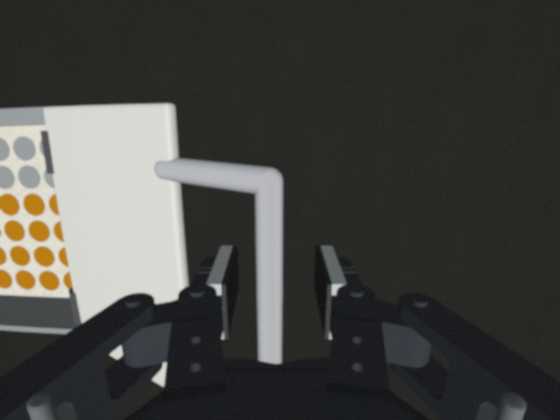

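The bar, at column 269, runs between the two pads (237 and 318), slightly left of the middle. I'll let the arm settle, then close.

Call:
{"op": "drive_tool", "data": {
  "rows": [
    [0,0,0,0,0,0,0.4],
    [0,0,0,0,0,0,0.4]
  ]
}}

```text
time: 2.67
tool_pos: [0.5426, 0.3529, 0.1022]
tcp_rot: [0.306, 3.125, 0.002]
wrist_force: [-0.4, 0.3, -0.6]
width: 0.398
grip_force: 0.0
```

Call:
{"op": "drive_tool", "data": {
  "rows": [
    [0,0,0,0,-0.0025,0,0.4],
    [0,0,0,0,0,0,0.25],
    [0,0,0,0,0,0,0.0],
    [0,0,0,0,0,0,0.0],
    [0,0,0,0,0,0,0.0],
    [0,0,0,0,0,0,0.0]
  ],
  "force": 35
}}

```text
time: 3.17
tool_pos: [0.5424, 0.3488, 0.1025]
tcp_rot: [0.308, 3.126, -0.001]
wrist_force: [-1.5, -3.9, 6.1]
width: 0.099
grip_force: 34.4
```

Call:
{"op": "drive_tool", "data": {
  "rows": [
    [0,0,0,0,-0.005,-0.0081,0],
    [0,0,0,0,-0.0055,-0.0077,0],
    [0,0,0,0,-0.006,-0.0073,0],
    [0,0,0,0,-0.0065,-0.0069,0],
    [0,0,0,0,-0.0069,-0.0065,0],
    [0,0,0,0,-0.0073,-0.006,0],
    [0,0,0,0,-0.0077,-0.0055,0],
    [0,0,0,0,-0.0081,-0.005,0]
  ]
}}

```text
time: 3.83
tool_pos: [0.5324, 0.2983, 0.1568]
tcp_rot: [0.308, 3.124, 0.006]
wrist_force: [1.8, 5.1, 3.9]
width: 0.102
grip_force: 34.1
```

```bash
python3 - <<'E'
from h import *
s=status.read_state();print(s['tool_pos'],s['wrist_force'],s['width'],s['grip_force'])
save(snap('wrist'),'pics/w3.png')
E
```

```text
[0.53239338 0.29830686 0.15679066] [1.77218327 5.08931534 3.91158603] 0.10167786958962462 34.10600960254669
```

View pics/w3.png

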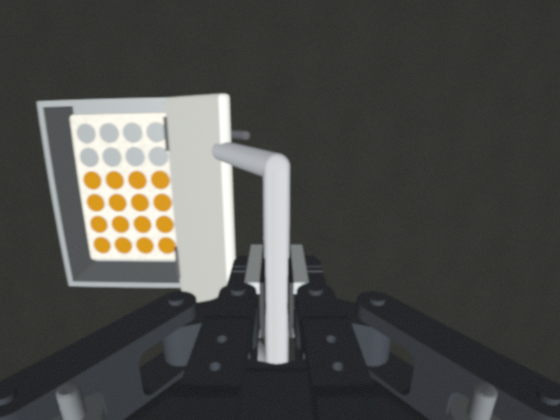

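The bar at (277,260) sits in the fingers and the lid is following; forces are small. I'll continue the swing.

Call:
{"op": "drive_tool", "data": {
  "rows": [
    [0,0,0,0,-0.0084,-0.0045,0],
    [0,0,0,0,-0.0086,-0.0039,0],
    [0,0,0,0,-0.0089,-0.0033,0],
    [0,0,0,0,-0.0091,-0.0028,0],
    [0,0,0,0,-0.0092,-0.0022,0],
    [0,0,0,0,-0.0094,-0.0015,0],
    [0,0,0,0,-0.0094,-0.0009,0],
    [0,0,0,0,-0.0095,-0.0003,0]
  ]
}}

```text
time: 4.55
tool_pos: [0.5179, 0.2256, 0.1753]
tcp_rot: [0.308, 3.124, 0.001]
wrist_force: [2.9, -0.3, 6.0]
width: 0.1
grip_force: 36.8
```

Call:
{"op": "drive_tool", "data": {
  "rows": [
    [0,0,0,0,-0.0095,0.0003,0],
    [0,0,0,0,-0.0094,0.0009,0],
    [0,0,0,0,-0.0094,0.0015,0],
    [0,0,0,0,-0.0092,0.0022,0],
    [0,0,0,0,-0.0091,0.0028,0],
    [0,0,0,0,-0.0089,0.0033,0],
    [0,0,0,0,-0.0086,0.0039,0],
    [0,0,0,0,-0.0084,0.0045,0]
  ]
}}

```text
time: 5.22
tool_pos: [0.5035, 0.1542, 0.1538]
tcp_rot: [0.308, 3.125, -0.0]
wrist_force: [7.1, 2.6, -1.9]
width: 0.102
grip_force: 37.7
```

Call:
{"op": "drive_tool", "data": {
  "rows": [
    [0,0,0,0,-0.0081,0.005,0],
    [0,0,0,0,-0.0077,0.0055,0],
    [0,0,0,0,-0.0073,0.006,0],
    [0,0,0,0,-0.0069,0.0065,0],
    [0,0,0,0,-0.0065,0.0069,0],
    [0,0,0,0,-0.006,0.0073,0],
    [0,0,0,0,-0.0055,0.0077,0],
    [0,0,0,0,-0.005,0.0081,0]
  ]
}}

```text
time: 5.88
tool_pos: [0.4929, 0.1024, 0.1004]
tcp_rot: [0.308, 3.126, 0.0]
wrist_force: [5.6, 0.6, 0.6]
width: 0.1
grip_force: 38.1
```

Call:
{"op": "drive_tool", "data": {
  "rows": [
    [0,0,0,0,-0.0023,0.0042,0],
    [0,0,0,0,-0.0022,0.0042,0],
    [0,0,0,0,-0.002,0.0043,0],
    [0,0,0,0,-0.0019,0.0044,0],
    [0,0,0,0,-0.0017,0.0044,0],
    [0,0,0,0,-0.0016,0.0045,0],
    [0,0,0,0,-0.0014,0.0045,0],
    [0,0,0,0,-0.0013,0.0046,0]
  ]
}}

```text
time: 6.55
tool_pos: [0.49, 0.0885, 0.0654]
tcp_rot: [-0.308, -3.126, 0.001]
wrist_force: [5.4, -0.9, 1.4]
width: 0.099
grip_force: 38.7
```

Call:
{"op": "drive_tool", "data": {
  "rows": [
    [0,0,0,0,-0.0011,0.0045,0],
    [0,0,0,0,-0.001,0.0045,0],
    [0,0,0,0,-0.0008,0.0045,0],
    [0,0,0,0,-0.0007,0.0045,0],
    [0,0,0,0,-0.0005,0.0045,0],
    [0,0,0,0,-0.0004,0.004,0],
    [0,0,0,0,-0.0002,0.003,0],
    [0,0,0,0,0,0.002,0]
  ]
}}

```text
time: 7.22
tool_pos: [0.489, 0.0837, 0.0339]
tcp_rot: [-0.308, -3.126, 0.001]
wrist_force: [5.0, -2.4, 0.4]
width: 0.1
grip_force: 39.5
```

Call:
{"op": "drive_tool", "data": {
  "rows": [
    [0,0,0,0,0,0.001,0],
    [0,0,0,0,0,0.001,0],
    [0,0,0,0,0,0.001,0],
    [0,0,0,0,0,0.0005,0],
    [0,0,0,0,0,0,0]
  ]
}}

```text
time: 7.63
tool_pos: [0.489, 0.0835, 0.0305]
tcp_rot: [-0.307, -3.126, 0.002]
wrist_force: [4.4, -1.9, -0.7]
width: 0.097
grip_force: 39.6
```

Call:
{"op": "drive_tool", "data": {
  "rows": [
    [0,0,0,0,0,0.001,0],
    [0,0,0,0,0,0,0],
    [0,0,0,0,0,0.001,0],
    [0,0,0,0,0,0,0]
  ]
}}

```text
time: 7.97
tool_pos: [0.489, 0.0835, 0.0285]
tcp_rot: [-0.307, -3.126, 0.002]
wrist_force: [4.9, -3.3, 0.0]
width: 0.105
grip_force: 39.6
```

Call:
{"op": "drive_tool", "data": {
  "rows": [
    [0,0,0,0,0,0.001,0],
    [0,0,0,0,0,0,0],
    [0,0,0,0,0,0.001,0],
    [0,0,0,0,0,0,0]
  ]
}}

```text
time: 8.3
tool_pos: [0.489, 0.0835, 0.0266]
tcp_rot: [-0.307, -3.126, 0.002]
wrist_force: [4.1, -2.6, 1.2]
width: 0.098
grip_force: 39.6
```

```bash
python3 - <<'E'
from h import *
p=snap('scene');q=snap('wrist')
im=cv2.resize(p['color'][160:280,320:480],(560,420),interpolation=cv2.INTER_CUBIC)
cv2.imwrite('pics/s4.png',np.hstack([im,q['color'][:,::1]])[:,:,::-1][:, :800] if 0 else im[:,:,::-1])
E
```

```text
(no output)
```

View pics/s4.png

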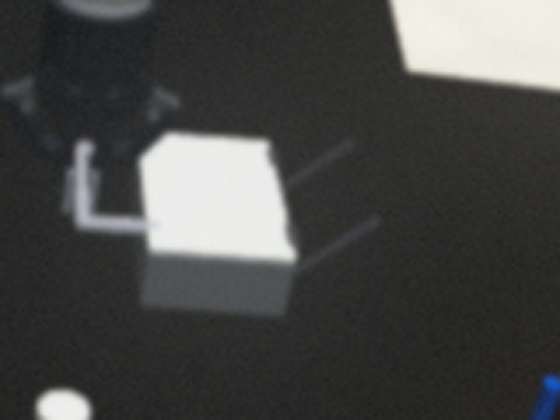

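The lid (140–295, 135–260 in the crop) is on or almost on the rim. I'll keep creeping down until the force shows contact.

Call:
{"op": "drive_tool", "data": {
  "rows": [
    [0,0,0,0,0,0.001,0],
    [0,0,0,0,0,0,0],
    [0,0,0,0,0,0.001,0],
    [0,0,0,0,0,0,0]
  ]
}}

```text
time: 8.73
tool_pos: [0.489, 0.0834, 0.0256]
tcp_rot: [-0.307, -3.126, 0.002]
wrist_force: [1.8, -4.9, 8.0]
width: 0.1
grip_force: 40.6
```

Call:
{"op": "drive_tool", "data": {
  "rows": [
    [0,0,0,0,0,0.001,0],
    [0,0,0,0,0,0,0],
    [0,0,0,0,0,0,0]
  ]
}}

```text
time: 8.98
tool_pos: [0.4891, 0.0834, 0.0255]
tcp_rot: [-0.307, -3.126, 0.002]
wrist_force: [-0.6, -4.9, 15.4]
width: 0.101
grip_force: 41.3
```

The wrist force rose to 15 N, so the lid is seated. I'll release and rise.

Call:
{"op": "drive_tool", "data": {
  "rows": [
    [0,0,0,0,0,0,0.2],
    [0,0,0,0,0,0,0.38],
    [0,0,0,0,0,0,0.38],
    [0,0,0,0,0,0,0.38],
    [0,0,0,0,0,0,0.38]
  ]
}}

```text
time: 9.4
tool_pos: [0.4878, 0.0844, 0.0232]
tcp_rot: [-0.308, -3.124, 0.001]
wrist_force: [-0.1, 0.2, -0.0]
width: 0.381
grip_force: 0.0
```

Call:
{"op": "drive_tool", "data": {
  "rows": [
    [0,0,0,0,0,-0.008,0.38],
    [0,0,0,0,0,-0.015,0.38],
    [0,0,0,0,0,-0.02,0.38],
    [0,0,0,0,0,-0.025,0.38],
    [0,0,0,0,0,-0.025,0.38],
    [0,0,0,0,0,-0.025,0.38],
    [0,0,0,0,0,-0.015,0.38],
    [0,0,0,0,0,0,0.38]
  ]
}}

```text
time: 10.07
tool_pos: [0.4922, 0.0849, 0.162]
tcp_rot: [0.307, 3.119, 0.003]
wrist_force: [1.2, 0.7, 0.1]
width: 0.383
grip_force: 0.0
```

```bash
python3 - <<'E'
from h import *
s=status.read_state();print(s['tool_pos'],s['wrist_force'],s['time'])
p=snap('scene')
cv2.imwrite('pics/s5.png',cv2.resize(p['color'][150:300,160:480],(800,375),interpolation=cv2.INTER_CUBIC)[:,:,::-1])
E
```

```text
[0.49219522 0.08494851 0.16201497] [1.228454   0.74182728 0.08723976] 10.0667
```

View pics/s5.png

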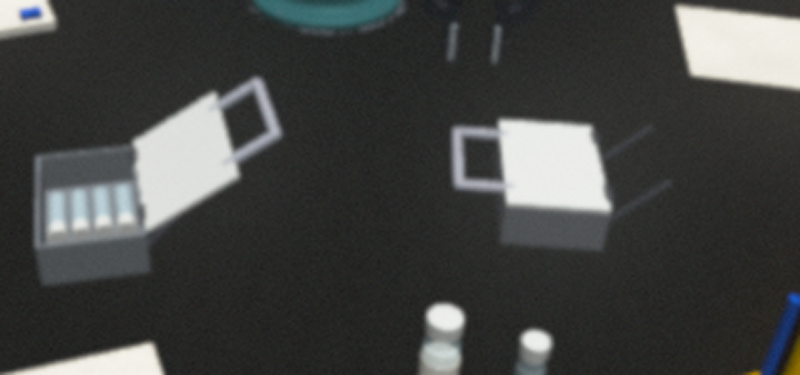

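The plate lid lies flat on its case (500–610, 120–210), the vial case is still open (35–280, 75–285), and the gripper is clear of both.

```bash
python3 -c "
from workcell import workorder;print(workorder.finish_job())"
```

```text
the job is handed in; nothing more can be done
None
```

The well plate's lid was swung over, lowered gently until it lay shut, and released; the vial case is still open, and the job was handed in at about 10 s.

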